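# Draw the hot tray out of the table-top oven with the oven hook

### The arm

A 6-joint arm with a two-finger parallel gripper is mounted at the origin on a cart in front of the work surface, level with it; the furniture and walls round the work are solid. World frame = base frame: x ahead of the robot, y to its left, z up, the work surface at z = 0. Lengths are in mm, angles in rad, forces in N, time in s.
With the tool pointing down it reaches from about 350 to 975 mm from the base axis. Payload 7.1 kg.
Tool frame: the origin (TCP) lies between the finger pads; the fingertips stand 19 mm ahead of it and the grasp point (between the pads) is the TCP (ctrl.finger_overhang is the distance from the TCP to the fingertips, in mm); z points along the fingers, y is the line along which they close (so a half turn about z gives the same grasp; the last joint's range is limited). The gripper opens to 88 mm and grips with 3 to 60 N. Pads are 20 mm wide; open, the fingers measure 115 mm over their backs; the gripper's body (75 mm by 178 mm) begins 61 mm behind the grasp point.
Start: joints at [1.089, 0.423, 1.63, -0, 1.089, -0.019], TCP at [279.002, 559.252, 241.675] pointing down, gripper open.
Joint ranges: [-3, 3], [-0.9, 2.11], [0.09, 2.58], [-1.31, 4.45], [0.11, 2.69], [-2.54, 2.54]. Speed limits (rad/s): [2.39, 2.39, 3.01, 3.14, 3.14, 3.14].

### API

Orientations are given as a rotation vector (axis times angle).
In Python, from workcell import ctrl gives the robot as it stands. The module is installed in compiled form; this text tells all that it offers.
- The arm moves only by the tool arm_command, never from a script. Its argument "rows" is one flat list of numbers, 7 for each row, row after row: the turn, a rotation vector about the tool's x, y, z scaled (see below), then the shift along the tool's x, y, z scaled (see below), then the opening, from -1 (shut) to 1 (fully open). A call has 1 to 5 rows; each row is the pose to reach, as a shift and turn from the pose commanded when the call began, along the tool's axes at that moment, turning the shorter way round; what a row does not reach only later rows make up. The controller multiplies each number of a shift by 80 mm and each number of a turn by 180 degrees. A row lasts 1/10 s, in which the tool goes at most 50 mm and 8.59 degrees, less where a joint would pass 70% of its speed; a pose out of reach is approached as far as the arm can. A call with a number of a shift or a turn outside -1 to 1 is refused whole. A call with a gripper value outside its range is refused whole. The fingers move at their own pace and stop on an object; the grip force is fixed at half the most. Time passes only in rows, so rows that repeat a pose let the fingers close. It gives the time, the measured TCP pose, the force, the opening and the grip force at its end, in the units of the state.
- ctrl.get_obs(): the state, without advancing time (a new reading comes with each control period).
- ctrl.get_image(name): name is "scene" or "side" or "wrist"; returns (picture, depth): 420x560x3 uint8, red, green, blue; 420x560 float32, mm along the optical axis (not along the pixel's ray), 0 where there is no reading.
- ctrl.camera_params(name): a dict with "camera_matrix" (3x3 intrinsics, pixels), "k1" (the pictures are not rectified: a ray, as slopes to the right and down, at radius r is drawn at 1 + k1 r^2 times it, then the intrinsics apply), "world_to_cam" (4x4, takes a point from world to camera coordinates); the wrist camera has in their place "tool_from_camera" (4x4, takes a point from camera to tool coordinates, whose origin is the TCP and whose axes are the flange's). Camera axes: x right, y down, z forward; pixel columns grow to the right and rows downward; lengths in mm; the calibration is good to about 2 mm. A picture is of the moment at which its call begins: read the wrist's pose just before it. camera_params takes no time and is no camera call.
- ctrl.close_job(): hands the job in; it is judged then, once.
The state is a dict: "t": time; "qpos": joint angles; "qvel": joint speeds; "joint_torque": joint torques, N m; "ee_pos": TCP position; "orientation": TCP orientation; "ft_force": force on the tool from outside, world axes, zero at the start; "moment": the same for the moment, N m; "width": finger opening in mm; "grasp_force": force on a finger pad.
Only numpy, scipy, OpenCV 4.12 (cv2) and the standard library are available. Lean on these libraries where they do the work, as an engineer would, in place of code of your own. Each camera call takes 0.05 s, during which the arm holds its last target. There are 200 camera calls.

### The job

The bakes are done and the tray is hot: pick up the oven hook from the chopping board, drop its bent end into the eye on the front of the tray, and gently draw the tray out of the oven until you feel it come up snug against its stop. Slacken the pull before you lift the hook out, leave the tray there with both ramekins standing on it, and lay the hook back on the board. Touch the oven, tray and ramekins with the hook only, pull with no more than light hand force (never above 20 N), and leave the other things alone.

Things in the scene. Friction and masses are not known exactly. Their poses are not given: they have to be found in the camera images.
- oven: steel table-top oven 333 wide x 250 deep x 200 mm high, fixed, knobs at its right. Origin on the worktop under the tray's centre line, midway front to back; x into the oven (the tray comes out along -x), y left, z up. Front at x=-0.125, shell y=-0.200 to 0.133. Glass door open flat before it to x=-0.262, y+-0.123, top 28 mm up. Runners: 3 mm side play; a guide 4 mm above stops tipping
- stop_rod (a joint): the tray's stop: a 6 mm steel rod with a turning sleeve, across the runners inside the oven, hidden under the tray; a lip under the tray's rear end comes up against it, 65 to 87 mm of travel from the start, at a place that differs each time and must be felt. The value is only the angle its sleeve has turned (rad). Snug against it, the eye is 213 mm in front of the rod
- tray_eye (a point): centre of the pull eye, a level steel ring 20 mm in front of the tray: opening 13 mm, wire 5 mm, 92 mm above the worktop, hole upright. Axes as the tray's, along the oven's. Dark steel tray 200x200x22 mm, loose, 0.3 to 0.65 kg. It starts fully in: its rear feet climb a 1.5 mm hump 5 to 25 mm from the start (about 4 to 10 N), then it slides (about 2 to 8 N) to its stop (joint stop_rod)
- ramekin_1: white ramekin with a brown crust, 72 mm wide, 50 mm high, 0.14 kg, loose on the tray, left of its middle; origin at the middle of its underside, z up
- ramekin_2: the same kind of ramekin, right of the middle of the tray
- hook_grip (a point): where to hold the oven hook: on the handle's axis, half-way up. Wooden handle 115 long, 22 wide, 28 mm high, x=-0.070 to 0.045; a 7 mm steel rod goes on along x and bends straight down at x=0.106. x to the bent end, z up, y across. 0.14 kg, balance near x=0.02. Lies flat on the board, along its x, bent end hanging over the far edge. Held level with x along the oven's x, it can hook the tray
- hook_tip (a point): middle of the round end (7 mm thick) of the hook's bent part: at x=0.105, z=-0.023 from hook_grip; the bent part reaches 26 mm below the rod's axis. While the hook pulls, the ring grips it: push back 3 to 6 mm until the pull is gone before lifting it out, or it takes the tray up with it
- board: wooden chopping board, 200 (x) x 300 (y) x 21 mm, fixed; origin at the middle of its underside, x away from the robot
- tin: small food tin, 58 mm wide, 72 mm high, loose bystander; origin at its foot
- spice_jar: spice jar, 45 mm wide, 106 mm high, loose bystander; origin at its foot
- garlic_bulb: garlic bulb, 55 mm, loose bystander; origin at its foot

How it is judged (in metres and radians):
On the way, in this order (a step that is already met when the one before it is completed fails the run):
1. the oven hook is picked up off the board (height (world z) of hook_grip above 0.07 m), for 0.2 s.
2. with the bent end down in the eye, the tray has been drawn 40 mm (distance between hook_tip and tray_eye below 0.022 m and z of hook_tip in the frame of tray_eye below -0.003 m and distance of tray_eye from where it was at the start of the episode above 0.04 m), for 0.1 s.
3. still hooked, the tray is pulled snug against its stop, with more than 2.5 N on the stop for 0.2 s (distance between hook_tip and tray_eye below 0.022 m and z of hook_tip in the frame of tray_eye below -0.003 m and contact force between tray and stop_rod above 2.5 N), for 0.2 s.
At the end, for the whole second after the job is handed in: tray level on its runners and within 5 mm of its stop, both ramekins upright on it; the hook released and at rest lying on the board, the grip point of its handle over the board and no more than 60 mm above the worktop; nothing moving (horizontal distance between tray_eye and stop_rod above 0.208 m and angle between tray_eye's own z axis and vertical below 0.05 rad and height (world z) of tray_eye between 0.086 and 0.099 m and x of ramekin_1 in the frame of tray_eye between 0.115 and 0.2 m and angle between each of ramekin_1, ramekin_2's own z axis and vertical below 0.12 rad and distance between each of ramekin_1, ramekin_2 and tray_eye below 0.215 m and x of ramekin_2 in the frame of tray_eye between 0.115 and 0.2 m and x of hook_grip in the frame of board between -0.1 and 0.1 m and y of hook_grip in the frame of board between -0.15 and 0.15 m and z of hook_grip in the frame of board between 0.024 and 0.06 m and linear speed of each of oven_hook, tray below 0.02 m/s); the robot touches nothing.
It fails at once if the hook bears on the tray with more than 20 N (contact force between oven_hook and tray above 20 N).
It fails at once if the robot itself touches the hot oven, tray or a ramekin (contact force between any of the fingers, the arm and oven above 1 N or contact force between any of the fingers, the arm and tray above 1 N or contact force between any of the fingers, the arm and ramekin_1 above 1 N or contact force between any of the fingers, the arm and ramekin_2 above 1 N).
It fails at once if a ramekin is tipped (angle between any of ramekin_1, ramekin_2's own z axis and vertical above 0.3 rad).
It fails at once if the tin, the spice jar or the garlic is moved more than 20 mm (distance of any of tin, spice_jar, garlic_bulb from where it was at the start of the episode above 0.02 m).
It also fails if it takes over 70 s, if anything falls off the work surface, if the arm or the gripper's body presses on something with over 40 N, if the wrist force passes 120 N, or if a joint passes its speed limit or range.

## Working session

There is one attempt and no reset: what is moved stays moved. The work goes in short steps, Python scripts to look and compute and a tool call to move; the robot and the scene stay as the last step left them, time stands still between calls to the robot, and variables do not carry over. Pictures are saved under pics/ and viewed, at most 10 in all, crops included, and the job is handed in when it is done.

Besides the shell and the picture viewer there is one more tool, called in YAML: its name, and indented under it one key for each argument. arm_command: Moves the arm, as the interface text tells. Shifts and turns lie within -1 to 1; 1 stands for 80 mm of shift or 180 degrees of turn. Its arguments: {"type":"object","properties":{"rows":{"type":"array","items":{"type":"number"}}},"required":["rows"]}

```bash
mkdir -p pics; cat > h.py <<'E'
import numpy as np, cv2
from workcell import ctrl
def cam(n):
    p=ctrl.camera_params(n); K=np.array(p["camera_matrix"]); 
    if n=="wrist":
        o=ctrl.get_obs(); T=np.eye(4); T[:3,:3]=cv2.Rodrigues(np.array(o["orientation"],float))[0]; T[:3,3]=o["ee_pos"]
        C=T@np.array(p["tool_from_camera"])
    else: C=np.linalg.inv(np.array(p["world_to_cam"]))
    return K,p["k1"],C
def ray(c,u,v):
    K,k1,C=c; d=np.array([(u-K[0,2])/K[0,0],(v-K[1,2])/K[1,1]]); s=d.copy()
    for _ in range(20): s=d/(1+k1*(s@s))
    return C[:3,3],C[:3,:3]@np.array([s[0],s[1],1.])
def onplane(c,u,v,z):
    o,d=ray(c,u,v); return o+d*(z-o[2])/d[2]
def atdepth(c,u,v,D):
    o,d=ray(c,u,v); return o+d*D
def cloud(c,dep):
    K,k1,C=c; v,u=np.mgrid[:dep.shape[0],:dep.shape[1]]
    d=np.stack([(u-K[0,2])/K[0,0],(v-K[1,2])/K[1,1]],-1); s=d.copy()
    for _ in range(20): s=d/(1+k1*(s**2).sum(-1,keepdims=True))
    P=np.concatenate([s,np.ones(s.shape[:2]+(1,))],-1)*dep[...,None]
    return P@C[:3,:3].T+C[:3,3]
E
python3 - <<'E'
from h import *
o=ctrl.get_obs(); print({k:np.round(v,3) for k,v in o.items()})
for n in ["scene","side","wrist"]:
    c=cam(n); im,d=ctrl.get_image(n); np.savez(f"{n}0.npz",im=im,d=d,K=c[0],k1=c[1],C=c[2]); cv2.imwrite(f"pics/{n}0.png",im[...,::-1]); print(n,np.round(c[2],3).tolist(),c[0][0,0])
E
```

```text
{'t': np.float64(0.0), 'qpos': array([ 1.089,  0.424,  1.631, -0.   ,  1.089, -0.019]), 'qvel': array([-0.   , -0.001,  0.   , -0.001, -0.002, -0.001]), 'joint_torque': array([ 1.0000e-03, -5.4462e+01, -2.7368e+01,  6.4000e-02,  2.3000e-02,
       -0.0000e+00]), 'ee_pos': array([278.773, 558.775, 240.893]), 'orientation': array([-7.200e-01, -3.057e+00,  2.000e-03]), 'ft_force': array([ 0.357, -0.268,  0.764]), 'moment': array([ 0.054, -0.039, -0.006]), 'grasp_force': np.float64(0.0), 'width': np.float64(87.88)}
scene [[0.987, -0.082, 0.138, 346.324], [-0.159, -0.382, 0.911, -1286.856], [-0.022, -0.921, -0.39, 705.982], [0.0, 0.0, 0.0, 1.0]] 518.8235609556798
side [[-0.311, -0.407, 0.859, -573.055], [-0.95, 0.139, -0.279, 524.195], [-0.006, -0.903, -0.43, 665.968], [0.0, 0.0, 0.0, 1.0]] 499.65493580707255
wrist [[0.446, 0.866, 0.225, 217.107], [0.895, -0.431, -0.113, 589.693], [-0.0, 0.252, -0.968, 384.706], [0.0, 0.0, 0.0, 1.0]] 317.31674342857815
```

View pics/scene0.png

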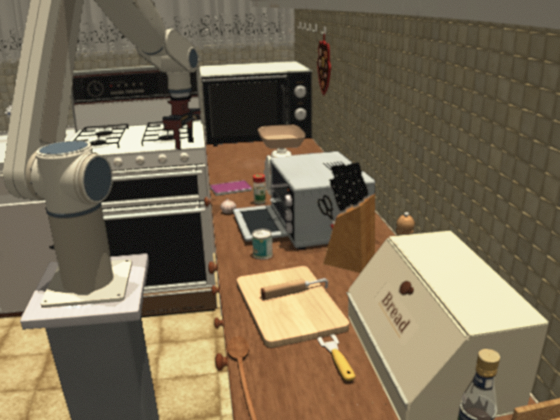

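View pics/side0.png

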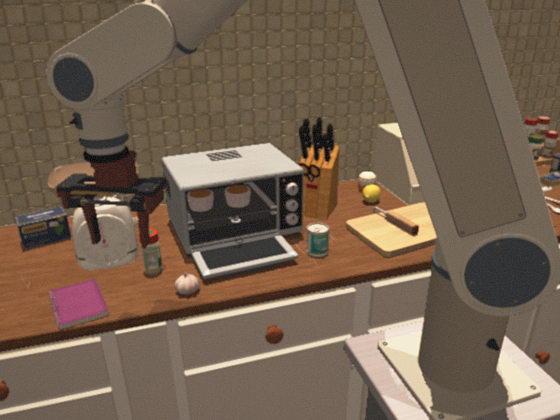

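The scene view shows the hook on the board: handle (262,292)–(305,287), bent end near (325,283). In the side view the tin is at (317,240), the eye at about (236,219), the open door at (245,255), and the ramekins on the tray.

```bash
python3 - <<'E'
from h import *
def L(n):
    z=np.load(n+"0.npz"); return (z["K"],float(z["k1"]),z["C"]),z["im"],z["d"]
for n,pts in [("scene",dict(h1=(264,293),h2=(304,288),rod=(318,284),bent=(325,284),b1=(237,299),b2=(290,268),b3=(347,322),b4=(276,341),tin=(262,243),garlic=(228,207),jar=(259,190))),
 ("side",dict(eye=(236,219),tray=(236,212),dl=(199,270),dr=(296,262),db=(276,240),tl=(165,158),tr=(295,150),otr=(302,178),otl=(172,182),tin=(317,240),jar=(152,255),garlic=(187,284),h1=(415,230),h2=(390,216),r1=(200,200),r2=(237,196),rod=(376,209)))]:
    c,im,d=L(n); P=cloud(c,d)
    for k,(u,v) in pts.items(): print(n,k,np.round(P[v,u]),im[v,u])
c,im,d=L("side"); 
a=im[140:280,150:330]; cv2.imwrite("pics/a.png",cv2.resize(a,None,fx=4,fy=4,interpolation=cv2.INTER_CUBIC)[:560,:720,::-1])
E
```

```text
scene h1 [ 464. -205.   41.] [61 43 27]
scene h2 [ 568. -183.   30.] [84 66 45]
scene rod [ 610. -155.   20.] [236 196 137]
scene bent [ 628. -157.   19.] [111  89  69]
scene b1 [ 399. -159.    3.] [148  98  63]
scene b2 [561. -14.  -3.] [223 172 118]
scene b3 [ 637. -335.   21.] [247 216 150]
scene b4 [ 468. -367.   16.] [151 121  84]
scene tin [492.  50.  52.] [40 75 62]
scene garlic [416. 417.  25.] [189 160 138]
scene jar [535. 480.  56.] [116 110  92]
side eye [566. 278.  91.] [94 89 81]
side tray [642. 260.  74.] [39 42 41]
side dl [470. 397.  17.] [85 82 74]
side dr [459. 150.  -2.] [95 65 41]
side db [538. 179.  26.] [96 92 84]
side tl [799. 424. 197.] [227 215 198]
side tr [931. -14. 131.] [96 78 61]
side otr [589.  88. 172.] [70 61 56]
side otl [668. 422. 174.] [85 78 74]
side tin [466.  91.  48.] [86 95 84]
side jar [513. 501.  54.] [98 86 75]
side garlic [393. 436.  33.] [221 177 156]
side h1 [ 451. -189.   37.] [52 36 25]
side h2 [ 545. -165.   39.] [99 76 55]
side r1 [671. 352. 111.] [118 104  96]
side r2 [663. 251. 112.] [118 103  92]
side rod [ 615. -158.   31.] [120  94  78]
```

View pics/a.png

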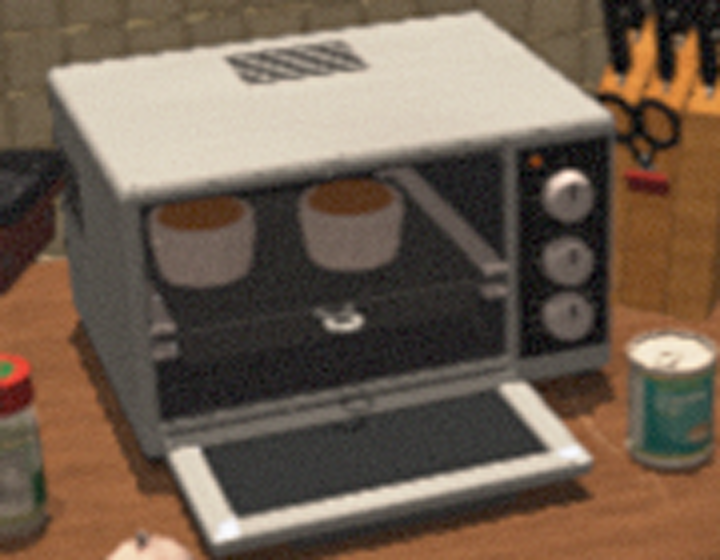

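The crop shows the eye ring at crop (343,319), i.e. side (235.8,219.8), and the oven's top corners at (130,195), (612,120), (50,70) and (480,12).

```bash
python3 - <<'E'
from h import *
z=np.load("side0.npz"); c=(z["K"],float(z["k1"]),z["C"]); P=cloud(c,z["d"])
f=lambda a:(150+(a[0]-1.5)/4,140+(a[1]-1.5)/4)
for n,a,h in [("eye",(343,319),92),("FL",(130,195),200),("FR",(612,120),200),("BL",(50,70),200),("BR",(480,12),200),("dNL",(213,543),28),("dNR",(590,462),28)]:
    print(n,np.round(onplane(c,*f(a),h),1))
# top plane pts -> min-area rect
d=z["d"]; m=(d>0)&(abs(P[...,2]-200)<5)&(P[...,0]>500)&(P[...,0]<900)&(P[...,1]>50)&(P[...,1]<480)
r=cv2.minAreaRect(P[m][:,:2].astype(np.float32)); print(m.sum(),r)
# front plane: points in front frame
# handle from scene: dark brown on board
for n in ["scene","side"]:
    z=np.load(n+"0.npz"); c=(z["K"],float(z["k1"]),z["C"]); P=cloud(c,z["d"]); im=z["im"].astype(int)
    m=(P[...,0]>420)&(P[...,0]<600)&(P[...,1]<-120)&(P[...,1]>-260)&(P[...,2]>15)&(im.sum(-1)<280)
    q=P[m]; pc=q[:,:2]; r=cv2.minAreaRect(pc.astype(np.float32)); v=cv2.fitLine(pc.astype(np.float32),cv2.DIST_HUBER,0,.01,.01).ravel()
    print(n,m.sum(),r,v,np.degrees(np.arctan2(v[1],v[0])),np.percentile(q[:,2],[5,50,95]))
E
```

```text
eye [562.2 280.4  92. ]
FL [553.6 409.  200. ]
FR [577.6  91.  200. ]
BL [801.3 431.1 200. ]
BR [827.3 105.4 200. ]
dNL [425.6 394.2  28. ]
dNR [442.7 153.5  28. ]
3875 ((698.6348876953125, 258.4159851074219), (253.9774169921875, 332.62554931640625), 4.626306533813477)
scene 298 ((518.3858032226562, -187.93775939941406), (123.74729919433594, 24.975696563720703), 11.355778694152832) [ 9.7915465e-01  2.0311604e-01  5.1230463e+02 -1.9493849e+02] 11.719236 [23.90797865 33.65531169 43.88540586]
side 246 ((492.7590637207031, -185.08709716796875), (169.9671173095703, 38.69657516479492), 23.50288200378418) [ 9.7026688e-01  2.4203750e-01  5.0045367e+02 -1.7488742e+02] 14.006826 [19.52095066 32.73951302 42.97471482]
```

arm_command:
  rows: [0,0,0,-0.98,-1,0,1,0,0,0,-0.98,-1,0,1,0,0,0,-0.98,-1,0,1]

```text
t: 0.45
ee_pos: [313.6, 448.7, 241.0]
orientation: [-0.723, -3.057, 0.005]
ft_force: [0.3, 0.1, -0.3]
width: 87.4
grasp_force: 0.0
```

arm_command:
  rows: [0,0,0,-0.98,-1,0,1,0,0,0,-0.98,-1,0,1,0,0,0,-0.98,-1,0,1]

```text
t: 0.75
ee_pos: [348.1, 342.8, 241.5]
orientation: [-0.724, -3.057, 0.002]
ft_force: [-0.5, 0.3, 0.5]
width: 88.1
grasp_force: 0.0
```

arm_command:
  rows: [0,0,0,-0.98,-1,0,1,0,0,0,-0.98,-1,0,1,0,0,0,-0.98,-1,0,1]

```text
t: 1.05
ee_pos: [383.0, 237.0, 241.7]
orientation: [0.725, 3.057, -0.001]
ft_force: [0.2, -0.7, -0.2]
width: 87.7
grasp_force: 0.0
```

arm_command:
  rows: [0,0,0,-0.98,-1,0,1,0,0,0,-0.98,-1,0,1,0,0,0,-0.98,-1,0,1]

```text
t: 1.35
ee_pos: [418.1, 130.8, 241.9]
orientation: [0.725, 3.056, 0.0]
ft_force: [-0.3, -0.5, -0.2]
width: 88.0
grasp_force: 0.0
```

arm_command:
  rows: [0,0,0,-0.98,-1,0,1,0,0,0,-0.98,-1,0,1,0,0,0,-0.98,-1,0,1]

```text
t: 1.65
ee_pos: [453.1, 24.2, 242.0]
orientation: [0.725, 3.055, 0.0]
ft_force: [-0.3, -0.3, 0.0]
width: 87.5
grasp_force: 0.0
```

arm_command:
  rows: [0,0,0,-0.98,-1,0,1,0,0,0,-0.98,-1,0,1,0,0,0,-0.98,-1,0,1]

```text
t: 1.95
ee_pos: [487.8, -82.3, 241.9]
orientation: [0.724, 3.055, 0.0]
ft_force: [0.0, 0.2, -0.2]
width: 87.5
grasp_force: 0.0
```

arm_command:
  rows: [0,0,-0.212,-0.9,-1,0,1,0,0,-0.212,-0.9,-1,0,1,0,0,-0.212,-0.9,-1,0,1,0,0,-0.212,-0.9,-1,0,1,0,0,-0.212,-0.9,-1,0,1]

```text
t: 2.45
ee_pos: [515.0, -182.8, 241.3]
orientation: [0.326, -3.124, -0.002]
ft_force: [0.1, -0.1, -0.5]
width: 87.8
grasp_force: 0.0
```

```bash
python3 - <<'E'
from h import *
n="wrist"; c=cam(n); o=ctrl.get_obs(); im,d=ctrl.get_image(n); np.savez("wrist1.npz",im=im,d=d,K=c[0],k1=c[1],C=c[2]); cv2.imwrite("pics/w1.png",im[...,::-1]); print(o["ee_pos"],o["orientation"],o["qpos"])
P=cloud(c,d); q=P[(d>0)&(im[...,0]>180)]; print(np.percentile(q[:,2],[10,50,90]))
E
```

```text
[ 515.00825878 -182.77051775  241.25582747] [ 3.25914883e-01 -3.12431448e+00 -1.82009708e-03] [-3.63273328e-01  3.09369144e-01  1.80433111e+00  1.03711229e-03
  1.02870440e+00 -2.14248453e+00]
[-900.32350558   20.38972206   22.72346201]
```

View pics/w1.png

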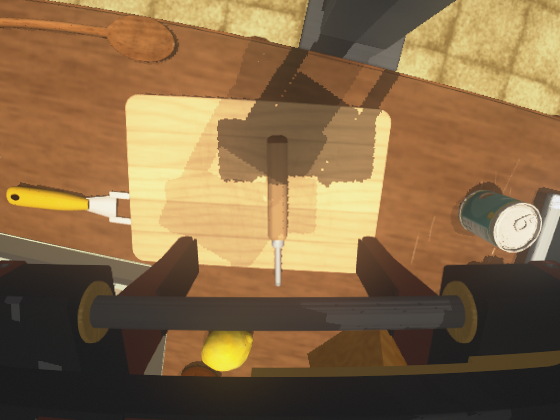

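The wrist view shows the handle from (277,136) to (278,240), the rod down to (278,286), and the board around it, with no obstacles near the handle.

```bash
python3 - <<'E'
from h import *
z=np.load("wrist1.npz"); c=(z["K"],float(z["k1"]),z["C"]); P=cloud(c,z["d"]); d=z["d"]; im=z["im"].astype(int)
sub=np.zeros(d.shape,bool); sub[125:250,262:296]=1
m=sub&(P[...,2]>38); q=P[m]; print(m.sum(),np.percentile(q[:,2],[5,50,95]))
q=q.astype(np.float32); r=cv2.minAreaRect(q[:,:2]); v=cv2.fitLine(q[:,:2],cv2.DIST_HUBER,0,.01,.01).ravel(); th=np.arctan2(v[1],v[0]); th=th if v[0]>0 else th+np.pi
print(r,np.degrees(th))
for a in [(277,135.5),(278,240.5)]: print(onplane(c,*a,45))
for a in [(278,286)]: print(onplane(c,*a,38))
e=np.array([np.cos(th),np.sin(th)]); s=q[:,:2]@e; cen=np.median(q[:,:2],0); print(s.min(),s.max(),np.percentile(s,[1,99]))
B=P[(abs(P[...,2]-21)<5)&(im[...,0]>100)&(d>0)].astype(np.float32); print("board",cv2.minAreaRect(B[:,:2]))
w=z["im"][95:275,125:395]
o=np.array([515.,-182.8]); print(np.degrees(th))
E
```

```text
2137 [44.094636   49.08093949 50.76847673]Traceback (most recent call last):
  File "<stdin>", line 5, in <module>
cv2.error: OpenCV(4.12.0) /io/opencv/modules/imgproc/src/convhull.cpp:143: error: (-215:Assertion failed) total >= 0 && (depth == CV_32F || depth == CV_32S) in function 'convexHull'
```

```bash
python3 - <<'E'
from h import *
z=np.load("wrist1.npz"); c=(z["K"],float(z["k1"]),z["C"]); P=cloud(c,z["d"]); d=z["d"]; im=z["im"].astype(int)
sub=np.zeros(d.shape,bool); sub[125:250,262:296]=1
m=sub&(P[...,2]>38); q=np.ascontiguousarray(P[m][:,:2].astype(np.float32))
r=cv2.minAreaRect(q); v=cv2.fitLine(q,cv2.DIST_HUBER,0,.01,.01).ravel(); th=np.arctan(v[1]/v[0])
print(r,np.degrees(th))
for a in [(277,135.5),(278,240.5)]: print(onplane(c,*a,45))
print(onplane(c,278,286,38))
B=np.ascontiguousarray(P[(abs(P[...,2]-21)<5)&(im[...,0]>100)&(d>0)][:,:2].astype(np.float32)); B=B[(B[:,0]<660)&(B[:,0]>380)&(B[:,1]<0)]; print("board",cv2.minAreaRect(B))
E
```

```text
((515.1798706054688, -181.7978057861328), (138.6624298095703, 21.430307388305664), 12.392268180847168) 12.723103
[ 456.25440692 -194.52072626   45.        ]
[ 570.12439874 -169.26795826   45.        ]
[ 630.01446349 -156.50728811   38.        ]
board ((540.829345703125, -296.58160400390625), (211.2714080810547, 481.7487487792969), 8.356471061706543)
```

arm_command:
  rows: [0,0,-0.003,-0.131,0.015,1,1,0,0,-0.003,-0.131,0.015,1,1]

```text
t: 2.7
ee_pos: [524.9, -178.8, 160.2]
orientation: [-0.332, 3.124, 0.001]
ft_force: [-0.0, 0.6, -0.5]
width: 87.9
grasp_force: 0.0
```

arm_command:
  rows: [0,0,0,0,0,0.5,1,0,0,0,0,0,1,1]

```text
t: 2.9
ee_pos: [525.3, -179.0, 80.5]
orientation: [-0.332, 3.123, 0.0]
ft_force: [0.9, -0.3, 1.1]
width: 88.0
grasp_force: 0.0
```

arm_command:
  rows: [0,0,0,0,0,0.2,1,0,0,0,0,0,0.4,1,0,0,0,0,0,0.47,1,0,0,0,0,0,0.47,1]

```text
t: 3.3
ee_pos: [524.3, -179.4, 43.4]
orientation: [0.333, -3.123, -0.001]
ft_force: [0.5, -0.3, -0.2]
width: 88.0
grasp_force: 0.0
```

arm_command:
  rows: [0,0,0,0,0,0,-1,0,0,0,0,0,0,-1,0,0,0,0,0,0,-1,0,0,0,0,0,0,-1,0,0,0,0,0,0,-1]

```text
t: 3.8
ee_pos: [524.5, -180.8, 44.5]
orientation: [-0.333, 3.123, -0.0]
ft_force: [0.6, 0.0, 0.8]
width: 50.8
grasp_force: 0.0
```

arm_command:
  rows: [0,0,0,0,0,0,-1,0,0,0,0,0,0,-1,0,0,0,0,0,0,-1]

```text
t: 4.1
ee_pos: [524.3, -180.7, 44.1]
orientation: [0.333, -3.124, -0.0]
ft_force: [0.2, -0.4, -0.2]
width: 27.1
grasp_force: 0.0
```

arm_command:
  rows: [0,0,0,0,0,0,-1,0,0,0,0,0,0,-1,0,0,0,0,0,0,-1]

```text
t: 4.4
ee_pos: [524.3, -180.7, 44.0]
orientation: [0.333, -3.124, -0.0]
ft_force: [0.1, -0.4, 0.7]
width: 22.0
grasp_force: 30.0
```

arm_command:
  rows: [0,0,0,0,0,-0.2,-1,0,0,0,0,0,-0.4,-1,0,0,0,0,0,-0.6,-1,0,0,0,0,0,-0.8,-1,0,0,0,0,0,-1,-1]

```text
t: 4.9
ee_pos: [524.3, -180.7, 125.7]
orientation: [-0.333, 3.124, -0.0]
ft_force: [0.2, -1.3, -1.4]
width: 21.8
grasp_force: 30.0
```

arm_command:
  rows: [0,0,0,0,0,-0.2,-1,0,0,0,0,0,-0.4,-1,0,0,0,0,0,-0.6,-1,0,0,0,0,0,-0.6,-1,0,0,0,0,0,-0.6,-1]

```text
t: 5.4
ee_pos: [524.4, -180.7, 172.6]
orientation: [-0.333, 3.123, -0.001]
ft_force: [0.5, 0.6, -2.1]
width: 21.7
grasp_force: 30.0
```

```bash
python3 - <<'E'
from h import *
for n in ["wrist","side","scene"]:
    c=cam(n); o=ctrl.get_obs(); im,d=ctrl.get_image(n); np.savez(n+"2.npz",im=im,d=d,K=c[0],k1=c[1],C=c[2])
    a=im if n=="wrist" else im[150:300,240:400] if n=="side" else im[200:320,240:380]; cv2.imwrite(f"pics/{n}2.png",cv2.resize(a,None,fx=1 if n=="wrist" else 4,fy=1 if n=="wrist" else 4)[...,::-1])
print(o["ee_pos"],o["orientation"],o["qpos"],o["grasp_force"],o["width"])
E
```

```text
[ 523.78552433 -180.5078905   171.54836945] [ 3.33194631e-01 -3.12286491e+00 -7.81779124e-04] [-3.53357340e-01  4.14023652e-01  1.83850321e+00  1.67101765e-06
  8.90185388e-01 -2.13674083e+00] 29.999196231365204 21.758146022296184
```

View pics/wrist2.png

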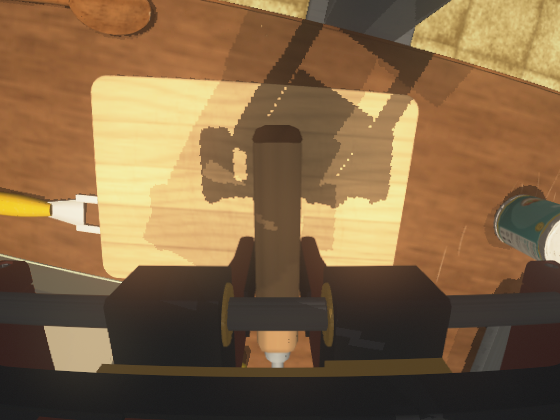

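View pics/scene2.png

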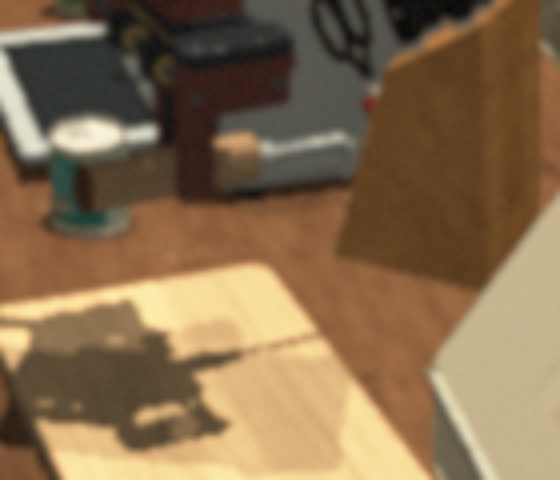

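The wrist view shows the handle square in the fingers. The scene crop shows the hook level, its rod from (262,150) to a bend at (345,137) and the end at about (353,165).

```bash
cat >> h.py <<'E'
def plan(target,yaw=None,cmd=None):
    "shift/turn numbers from measured pose to target TCP (mm), tool x world angle yaw deg"
    o=ctrl.get_obs(); R=cv2.Rodrigues(np.array(o["orientation"],float))[0]
    s=R.T@(np.array(target)-o["ee_pos"])/80
    a=np.degrees(np.arctan2(R[1,0],R[0,0])); t=0 if yaw is None else -((yaw-a+180)%360-180)/180
    print("ee",np.round(o["ee_pos"],1),"yaw",round(a,2),"shift",np.round(s,3),"turn",round(t,4),"F",np.round(o["ft_force"],1))
E
python3 - <<'E'
from h import *
z=np.load("scene2.npz"); c=(z["K"],float(z["k1"]),z["C"])
T=np.array([523.8,-180.5,171.5]); a=np.radians(192.2-180); e=np.array([np.cos(a),np.sin(a),0]); n=np.array([-e[1],e[0],0])
for k,(u,v) in dict(hend=(88,190),front=(262,148),bend=(345,137),tip=(353,167)).items():
    o,d=ray(c,240+(u-1.5)/4,200+(v-1.5)/4); p=o+d*((T-o)@n)/(d@n); print(k,np.round(p,1),"along",round((p-T)@e,1),"dz",round(p[2]-T[2],1))
ot=np.radians(4.6); eo=np.array([np.cos(ot),np.sin(ot)])
eye=np.array([562.2,280.4]); tcp=eye-106*eo; print("hover",tcp); plan([*tcp,160],184.6)
E
```

```text
hend [ 463.8 -193.5  160.4] along -61.3 dz -11.1
front [ 573.5 -169.8  166.2] along 50.8 dz -5.3
bend [ 628.2 -157.9  162.8] along 106.8 dz -8.7
tip [ 633.8 -156.7  141.1] along 112.6 dz -30.4
hover [456.54143888 271.89891402]
ee [ 523.8 -180.5  171.3] yaw -167.82 shift [-0.372  5.705  0.146] turn 0.0421 F [ 0.  -0.3 -0.9]
```

arm_command:
  rows: [0,0,0.042,1,0.2,0,-1,0,0,0.042,1,0.2,0,-1,0,0,0.042,1,0.2,0,-1]

```text
t: 5.85
ee_pos: [437.9, -180.9, 170.7]
orientation: [0.125, -3.133, -0.004]
ft_force: [0.8, 0.1, -1.1]
width: 21.8
grasp_force: 30.0
```

arm_command:
  rows: [0,0,0,0,0.5,0,-1,0,0,0,0,1,0,-1]

```text
t: 6.05
ee_pos: [436.8, -102.1, 171.9]
orientation: [-0.122, 3.139, -0.0]
ft_force: [0.9, 0.4, -1.4]
width: 22.0
grasp_force: 30.0
```

arm_command:
  rows: [0,0,0,0,0.5,0,-1,0,0,0,0,1,0,-1]

```text
t: 6.25
ee_pos: [430.3, -21.1, 171.9]
orientation: [-0.126, 3.139, 0.0]
ft_force: [0.6, -1.4, -0.9]
width: 22.0
grasp_force: 30.0
```

arm_command:
  rows: [0,0,0,0,0.5,0,-1,0,0,0,0,1,0,-1]

```text
t: 6.45
ee_pos: [423.8, 59.1, 171.9]
orientation: [-0.127, 3.139, 0.0]
ft_force: [-0.3, 0.6, -1.8]
width: 22.0
grasp_force: 30.0
```

arm_command:
  rows: [0,0,0,0,0.5,0,-1,0,0,0,0,1,0,-1]

```text
t: 6.65
ee_pos: [417.2, 139.0, 171.9]
orientation: [-0.127, 3.139, 0.0]
ft_force: [0.9, 0.3, -1.5]
width: 21.8
grasp_force: 30.0
```

arm_command:
  rows: [0,0,0,0,0.5,0,-1,0,0,0,0,1,0,-1]

```text
t: 6.85
ee_pos: [410.6, 218.9, 171.8]
orientation: [-0.128, 3.139, 0.0]
ft_force: [0.6, -0.8, -1.5]
width: 21.7
grasp_force: 30.0
```

arm_command:
  rows: [0,0,0,-0.25,0.5,0,-1,0,0,0,-0.35,0.7,0,-1,0,0,0,-0.35,0.7,0,-1,0,0,0,-0.35,0.7,0,-1]

```text
t: 7.25
ee_pos: [433.5, 274.8, 171.3]
orientation: [0.128, -3.138, 0.001]
ft_force: [-0.6, 0.2, -2.2]
width: 22.1
grasp_force: 30.0
```

```bash
python3 - <<'E'
from h import *
n="side"; c=cam(n); im,d=ctrl.get_image(n); np.savez(n+"3.npz",im=im,d=d,K=c[0],k1=c[1],C=c[2])
plan([436.5,270.3,171.5],184.6)
a=im[160:260,190:310]; cv2.imwrite("pics/side3.png",cv2.resize(a,None,fx=6,fy=6,interpolation=cv2.INTER_CUBIC)[...,::-1])
E
```

```text
ee [433.3 274.1 171.4] yaw -175.37 shift [-0.036 -0.051 -0.001] turn 0.0002 F [ 0.1  0.1 -1.2]
```

View pics/side3.png

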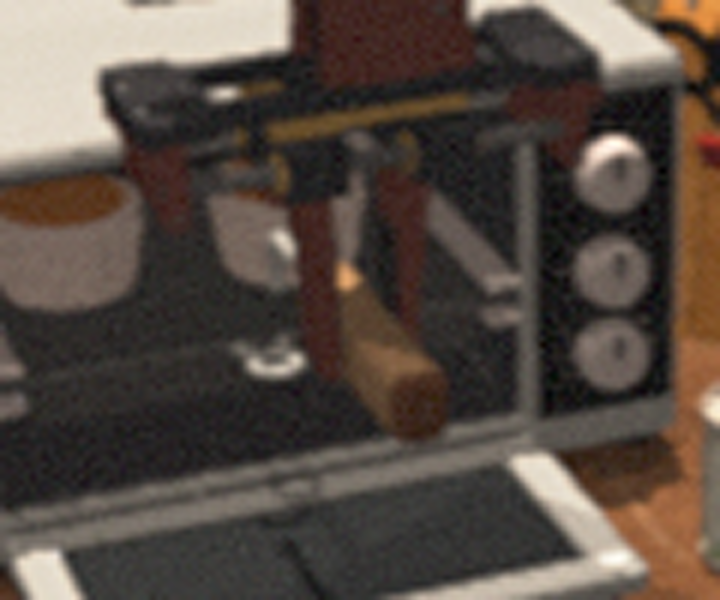

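The side crop shows the bright bent end, spanning (278,235) to (281,288), above and short of the eye ring, which is centred at about (275,358) and spans x 243–307.

```bash
python3 - <<'E'
from h import *
z=np.load("side3.npz"); c=(z["K"],float(z["k1"]),z["C"]); im=z["im"]
g=im[160:260,190:310].max(-1).astype(np.float32); g=cv2.resize(g,None,fx=6,fy=6,interpolation=cv2.INTER_CUBIC)
def blob(x0,x1,y0,y1,t):
    s=(g[y0:y1,x0:x1]>t).astype(np.uint8); n,l,st,ce=cv2.connectedComponentsWithStats(s); i=1+st[1:,4].argmax(); b=st[i]; print(b[0]+x0,b[1]+y0,b[2],b[3],ce[i]+[x0,y0])
for t in (90,110,130): blob(235,315,330,395,t); blob(262,300,215,300,t)
f=lambda u,v:(190+(u-2.5)/6,160+(v-2.5)/6)
T=np.array([433.3,274.1,171.4]); a=np.radians(4.63); e=np.array([np.cos(a),np.sin(a),0]); n=np.array([-e[1],e[0],0])
for p in [(275,356),(275,360)]: print("eye",onplane(c,*f(*p),92))
for p in [(281,287),(281,280),(277,236)]:
    o,d=ray(c,*f(*p)); q=o+d*((T-o)@n)/(d@n); print("hook",p,np.round(q,1),"along",(q-T)@e,"dz",q[2]-T[2])
E
```

```text
235 337 72 42 [272.75940647 360.3100159 ]
262 215 37 74 [278.07099303 251.82012195]
240 346 66 32 [275.02591093 363.18866397]
262 215 35 47 [277.89459212 236.4152154 ]
247 352 57 24 [276.18772137 365.07792208]
266 226 29 33 [281.49298246 240.75964912]
eye [564.75505334 279.67198791  92.        ]
eye [560.97651469 280.57298142  92.        ]
hook (281, 287) [534.  282.3 138.9] along 101.06314800865323 dz -32.54631328778831
hook (281, 280) [533.5 282.2 142.3] along 100.57718021997499 dz -29.13164162902595
hook (277, 236) [536.1 282.4 161.2] along 103.18287779135603 dz -10.209034945734885
```

arm_command:
  rows: [0,0,0,-0.14,-0.03,0,-1,0,0,0,-0.275,-0.03,0.1,-1,0,0,0,-0.275,-0.03,0.3,-1,0,0,0,-0.275,-0.03,0.45,-1,0,0,0,-0.275,-0.03,0.45,-1]

```text
t: 7.8
ee_pos: [455.3, 273.0, 134.1]
orientation: [0.125, -3.136, 0.003]
ft_force: [0.5, 0.3, -1.8]
width: 21.7
grasp_force: 30.0
```

```bash
python3 - <<'E'
from h import *
ims={}
for n,(x,y) in dict(side=(205,185),scene=(255,170)).items():
    c=cam(n); im,d=ctrl.get_image(n); np.savez(n+"4.npz",im=im,d=d,K=c[0],k1=c[1],C=c[2])
    ims[n]=cv2.resize(im[y:y+60,x:x+64 if n=="side" else x+35],None,fx=8,fy=8,interpolation=cv2.INTER_CUBIC)
    K=c[0]; W=np.linalg.inv(c[2]); p=W@[563,280.2,92,1]; s=p[:2]/p[2]; print(n,"eye px",K[:2,:2]@(s*(1+c[1]*s@s))+K[:2,2])
plan([0,0,0],184.6)
cv2.imwrite("pics/s4.png",np.hstack(list(ims.values()))[...,::-1])
E
```

```text
side eye px [235.37534716 219.23195598]
scene eye px [274.36140484 199.74940232]
ee [456.  273.8 135.7] yaw -175.4 shift [ 5.955 -2.954  1.704] turn -0.0 F [-0.7 -0.3 -1.2]
```

View pics/s4.png

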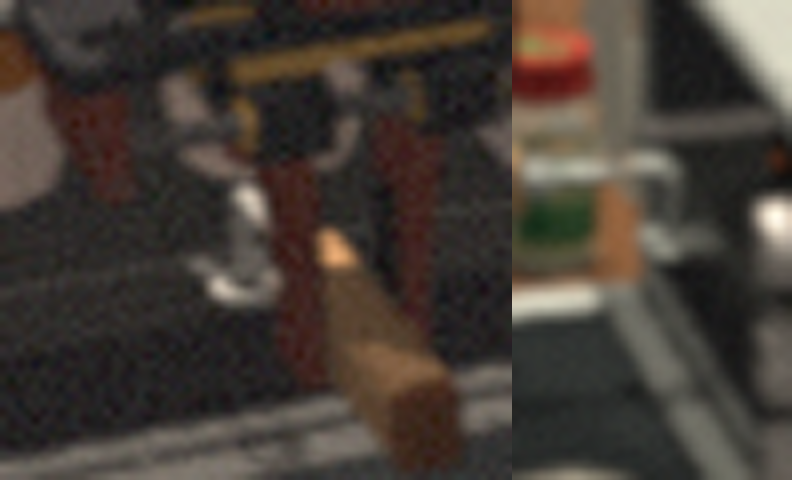

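The left half (side view) shows the rod around x≈250, above the ring (bright arc x 207–278, y≈290). The right half (scene view) shows the bent part at x≈672 over the ring (640–705, y≈240), so the along-pull position looks right. I'll measure the sideways offset numerically.

```bash
python3 - <<'E'
from h import *
for s in ["side4","side0"]:
    im=np.load(s+".npz")["im"].astype(int).sum(-1)//3
    print(s,"cols 228..244"); 
    for v in range(207,225): print(v,im[v,228:245])
im=np.load("scene4.npz")["im"].astype(int).sum(-1)//3
print("scene cols 266..286")
for v in range(186,206): print(v,im[v,266:286])
E
```

```text
side4 cols 228..244
207 [44 41 43 58 58 68 76 92 75 49 35 44 46 41 49 33 46]
208 [ 38  41  35  37  41  55  97 137 128  79  44  40  44  41  49  47  42]
209 [ 41  43  43  31  36  65 125 178 186 130  65  38  42  37  47  41  48]
210 [ 41  39  36  41  43  60 102 153 184 151  78  33  39  40  44  42  34]
211 [ 44  44  40  35  38  51  75 117 164 157  89  41  43  44  45  46  36]
212 [ 39  38  43  32  36  56  78  92 118 128  90  46  38  37  42  47  41]
213 [38 36 42 42 45 58 76 84 87 91 79 53 44 39 44 40 44]
214 [40 34 45 39 38 51 73 80 74 54 57 48 37 34 38 45 69]
215 [41 41 41 45 46 53 74 83 74 62 54 37 41 46 38 38 70]
216 [49 54 57 53 55 61 79 90 90 87 62 42 31 50 46 38 60]
217 [69 85 91 74 62 55 78 86 91 90 71 42 40 35 50 36 62]
218 [ 67  95 102 100  85  79  87  92  92  87  89  73  44  41  36  43  40]
219 [ 47  58  80 111 129 109  86  86  80  96 117 102  61  47  46  42  42]
220 [ 42  42  69 138 182 144 104  71  71  92 108 102  64  40  45  42  51]
221 [ 44  32  54 122 168 175 147 123 107 102  95  76  52  40  44  44  42]
222 [ 38  44  48  69 102 120 117 109 104  90  80  63  41  43  42  48  39
[... 2285 characters left out ...]
119]
198 [ 93 101 104 102 110 121 123 109  89  76  74  75  70  62  49  39  29  30
  50  94]
199 [ 97 100 104 107 116 132 141 129 107  93  91  87  81  76  64  45  36  33
  42  72]
200 [101 102 100 104 108 117 129 134 126 108  93  87  81  75  66  54  39  34
  44  63]
201 [100  98 101 102 100 100 112 127 127 105  80  65  62  59  54  46  41  40
  44  65]
202 [ 87  92  97 101  97  86  86  88  87  75  51  40  36  42  38  39  41  41
  46  64]
203 [ 85  90  96 100  95  84  70  55  41  33  26  26  29  28  31  32  38  41
  43  60]
204 [ 91  97 102 102  94  82  76  62  40  27  20  24  21  25  26  29  35  39
  46  58]
205 [108 111 115 112  96  80  75  71  55  39  27  24  26  26  24  32  30  34
  42  51]
```

arm_command:
  rows: [0,0,0,0.019,0.012,0,-1,0,0,0,0.019,0.012,0.03,-1,0,0,0,0.019,0.012,0.05,-1,0,0,0,0.019,0.012,0.07,-1,0,0,0,0.019,0.012,0.08,-1]

```text
t: 8.4
ee_pos: [454.4, 275.1, 129.6]
orientation: [-0.127, 3.139, -0.0]
ft_force: [-0.6, 0.3, -0.7]
width: 21.6
grasp_force: 30.0
```

arm_command:
  rows: [0,0,0,0,0,0.01,-1,0,0,0,0,0,0.02,-1]

```text
t: 8.6
ee_pos: [454.5, 275.1, 128.0]
orientation: [-0.127, 3.139, 0.0]
ft_force: [0.7, 1.1, -1.2]
width: 22.0
grasp_force: 30.0
```

arm_command:
  rows: [0,0,0,0,0,0.01,-1,0,0,0,0,0,0.02,-1]

```text
t: 8.8
ee_pos: [454.5, 275.0, 126.4]
orientation: [0.127, -3.139, 0.0]
ft_force: [0.1, -0.3, -1.5]
width: 21.5
grasp_force: 30.0
```

arm_command:
  rows: [0,0,0,0,0,0.01,-1,0,0,0,0,0,0.02,-1]

```text
t: 9.0
ee_pos: [454.5, 275.0, 124.8]
orientation: [-0.127, 3.139, 0.0]
ft_force: [0.2, 1.0, -1.9]
width: 21.9
grasp_force: 30.0
```

arm_command:
  rows: [0,0,0,0,0,0.01,-1,0,0,0,0,0,0.02,-1]

```text
t: 9.2
ee_pos: [454.5, 275.0, 123.2]
orientation: [-0.127, 3.139, -0.0]
ft_force: [-1.0, 0.2, -0.8]
width: 21.9
grasp_force: 30.0
```

arm_command:
  rows: [0,0,0,0,0,0.02,-1,0,0,0,0,0,0.04,-1]

```text
t: 9.4
ee_pos: [454.5, 275.0, 120.0]
orientation: [-0.127, 3.139, -0.0]
ft_force: [-0.0, 1.1, -1.2]
width: 21.9
grasp_force: 30.0
```

arm_command:
  rows: [0,0,0,0,0,0.02,-1,0,0,0,0,0,0.04,-1,0,0,0,0,0,0.05,-1]

```text
t: 9.7
ee_pos: [454.4, 275.0, 115.9]
orientation: [0.127, -3.139, 0.0]
ft_force: [0.2, 0.3, -1.6]
width: 21.9
grasp_force: 30.0
```

```bash
python3 - <<'E'
from h import *
ims={}
for n,(x,y) in dict(side=(205,185),scene=(255,170)).items():
    c=cam(n); im,d=ctrl.get_image(n); np.savez(n+"5.npz",im=im,d=d,K=c[0],k1=c[1],C=c[2])
    ims[n]=cv2.resize(im[y:y+60,x:x+64 if n=="side" else x+35],None,fx=8,fy=8,interpolation=cv2.INTER_CUBIC)
plan([0,0,0],184.6)
cv2.imwrite("pics/s5.png",np.hstack(list(ims.values()))[...,::-1])
E
```

```text
ee [454.4 275.  115.9] yaw -175.38 shift [ 5.938 -2.968  1.451] turn 0.0001 F [ 0.3 -0.4 -1.5]
```

View pics/s5.png

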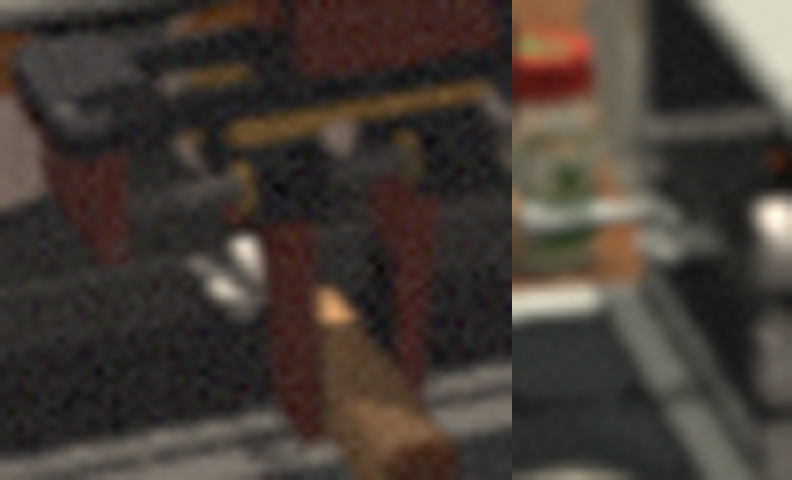

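The bent end is down inside the ring: the ring now surrounds it at (235,285) and nothing was touched on the way down. Now I pull gently.

arm_command:
  rows: [0,0,0,0.012,0,0,-1,0,0,0,0.025,0,0,-1,0,0,0,0.037,0,0,-1,0,0,0,0.05,0,0,-1]

```text
t: 10.2
ee_pos: [450.4, 274.7, 116.2]
orientation: [-0.127, 3.139, 0.0]
ft_force: [-0.5, 0.3, -1.4]
width: 21.6
grasp_force: 30.0
```

arm_command:
  rows: [0,0,0,0.012,0,0,-1,0,0,0,0.025,0,0,-1,0,0,0,0.037,0,0,-1,0,0,0,0.05,0,0,-1]

```text
t: 10.6
ee_pos: [447.4, 274.7, 116.3]
orientation: [-0.127, 3.137, 0.001]
ft_force: [4.7, 0.5, -3.8]
width: 22.0
grasp_force: 30.0
```

arm_command:
  rows: [0,0,0,0.012,0,0,-1,0,0,0,0.025,0,0,-1,0,0,0,0.037,0,0,-1,0,0,0,0.05,0,0,-1]

```text
t: 11.0
ee_pos: [443.1, 274.3, 116.3]
orientation: [-0.127, 3.138, 0.001]
ft_force: [4.6, 0.4, -2.6]
width: 22.0
grasp_force: 30.0
```

arm_command:
  rows: [0,0,0,0.012,0,0,-1,0,0,0,0.025,0,0,-1,0,0,0,0.037,0,0,-1,0,0,0,0.05,0,0,-1,0,0,0,0.062,0,0,-1]

```text
t: 11.5
ee_pos: [438.0, 273.9, 116.2]
orientation: [-0.127, 3.138, 0.001]
ft_force: [4.6, 0.8, -3.8]
width: 21.8
grasp_force: 30.0
```

arm_command:
  rows: [0,0,0,0.012,0,0,-1,0,0,0,0.025,0,0,-1,0,0,0,0.037,0,0,-1,0,0,0,0.05,0,0,-1,0,0,0,0.062,0,0,-1]

```text
t: 12.0
ee_pos: [432.5, 273.3, 116.1]
orientation: [0.127, -3.139, 0.0]
ft_force: [3.8, 0.2, -2.7]
width: 22.0
grasp_force: 30.0
```

arm_command:
  rows: [0,0,0,0.012,0,0,-1,0,0,0,0.025,0,0,-1,0,0,0,0.037,0,0,-1,0,0,0,0.05,0,0,-1,0,0,0,0.062,0,0,-1]

```text
t: 12.5
ee_pos: [428.1, 273.1, 116.3]
orientation: [-0.127, 3.138, 0.001]
ft_force: [5.0, 0.3, -2.8]
width: 21.7
grasp_force: 30.0
```

arm_command:
  rows: [0,0,0,0.012,0,0,-1,0,0,0,0.025,0,0,-1,0,0,0,0.037,0,0,-1,0,0,0,0.05,0,0,-1,0,0,0,0.062,0,0,-1]

```text
t: 13.0
ee_pos: [423.1, 272.7, 116.2]
orientation: [-0.127, 3.138, 0.001]
ft_force: [6.5, -0.3, -1.9]
width: 21.8
grasp_force: 30.0
```

arm_command:
  rows: [0,0,0,0.012,0,0,-1,0,0,0,0.025,0,0,-1,0,0,0,0.037,0,0,-1,0,0,0,0.05,0,0,-1,0,0,0,0.062,0,0,-1]

```text
t: 13.5
ee_pos: [418.2, 272.3, 116.3]
orientation: [-0.127, 3.138, 0.001]
ft_force: [5.0, 0.1, -2.1]
width: 22.1
grasp_force: 30.0
```

arm_command:
  rows: [0,0,0,0.025,0,0,-1,0,0,0,0.05,0,0,-1,0,0,0,0.075,0,0,-1,0,0,0,0.1,0,0,-1]

```text
t: 13.9
ee_pos: [410.2, 271.6, 116.2]
orientation: [-0.127, 3.138, 0.001]
ft_force: [5.5, 0.4, -2.3]
width: 21.6
grasp_force: 30.0
```

arm_command:
  rows: [0,0,0,0.025,0,0,-1,0,0,0,0.05,0,0,-1,0,0,0,0.075,0,0,-1,0,0,0,0.1,0,0,-1]

```text
t: 14.3
ee_pos: [402.2, 271.0, 116.2]
orientation: [-0.127, 3.138, 0.001]
ft_force: [5.8, 0.5, -2.5]
width: 21.5
grasp_force: 30.0
```

arm_command:
  rows: [0,0,0,0.025,0,0,-1,0,0,0,0.05,0,0,-1,0,0,0,0.075,0,0,-1,0,0,0,0.1,0,0,-1]

```text
t: 14.7
ee_pos: [394.3, 270.4, 116.3]
orientation: [-0.127, 3.138, 0.001]
ft_force: [5.5, 0.3, -1.5]
width: 22.0
grasp_force: 30.0
```

arm_command:
  rows: [0,0,0,0.012,0,0,-1,0,0,0,0.025,0,0,-1,0,0,0,0.037,0,0,-1,0,0,0,0.05,0,0,-1]

```text
t: 15.1
ee_pos: [390.3, 270.0, 116.3]
orientation: [-0.127, 3.138, 0.001]
ft_force: [5.3, 1.0, -2.4]
width: 21.4
grasp_force: 30.0
```

arm_command:
  rows: [0,0,0,0.012,0,0,-1,0,0,0,0.025,0,0,-1]

```text
t: 15.3
ee_pos: [388.3, 269.9, 116.2]
orientation: [-0.127, 3.138, 0.001]
ft_force: [5.9, 0.6, -2.0]
width: 21.7
grasp_force: 30.0
```

arm_command:
  rows: [0,0,0,0.006,0,0,-1,0,0,0,0.012,0,0,-1]

```text
t: 15.5
ee_pos: [387.3, 269.8, 116.2]
orientation: [-0.127, 3.138, 0.001]
ft_force: [5.1, 0.2, -2.0]
width: 22.1
grasp_force: 30.0
```

arm_command:
  rows: [0,0,0,0.006,0,0,-1,0,0,0,0.012,0,0,-1]

```text
t: 15.7
ee_pos: [386.4, 269.7, 116.3]
orientation: [-0.127, 3.138, 0.001]
ft_force: [6.3, 0.4, -2.3]
width: 21.9
grasp_force: 30.0
```

arm_command:
  rows: [0,0,0,0.006,0,0,-1,0,0,0,0.012,0,0,-1,0,0,0,0.018,0,0,-1]

```text
t: 16.0
ee_pos: [384.9, 269.6, 116.2]
orientation: [-0.127, 3.138, 0.001]
ft_force: [5.8, 0.7, -3.2]
width: 21.6
grasp_force: 30.0
```

arm_command:
  rows: [0,0,0,0.006,0,0,-1,0,0,0,0.012,0,0,-1]

```text
t: 16.2
ee_pos: [384.0, 269.5, 116.3]
orientation: [-0.127, 3.138, 0.001]
ft_force: [6.0, -0.5, -2.2]
width: 21.8
grasp_force: 30.0
```

arm_command:
  rows: [0,0,0,0.006,0,0,-1,0,0,0,0.012,0,0,-1,0,0,0,0.018,0,0,-1]

```text
t: 16.5
ee_pos: [382.6, 269.4, 116.3]
orientation: [-0.127, 3.138, 0.001]
ft_force: [5.1, 0.2, -2.3]
width: 21.6
grasp_force: 30.0
```

arm_command:
  rows: [0,0,0,0.006,0,0,-1,0,0,0,0.012,0,0,-1]

```text
t: 16.7
ee_pos: [381.6, 269.3, 116.2]
orientation: [-0.127, 3.138, 0.001]
ft_force: [4.2, 0.3, -1.2]
width: 21.8
grasp_force: 30.0
```

arm_command:
  rows: [0,0,0,0.006,0,0,-1,0,0,0,0.012,0,0,-1,0,0,0,0.018,0,0,-1]

```text
t: 17.0
ee_pos: [380.2, 269.2, 116.3]
orientation: [-0.127, 3.138, 0.001]
ft_force: [5.7, 0.6, -2.8]
width: 21.6
grasp_force: 30.0
```

arm_command:
  rows: [0,0,0,0.006,0,0,-1,0,0,0,0.012,0,0,-1]

```text
t: 17.2
ee_pos: [379.2, 269.2, 116.3]
orientation: [-0.127, 3.138, 0.001]
ft_force: [5.7, -0.8, -1.1]
width: 21.8
grasp_force: 30.0
```

arm_command:
  rows: [0,0,0,0.006,0,0,-1,0,0,0,0.012,0,0,-1,0,0,0,0.018,0,0,-1]

```text
t: 17.5
ee_pos: [378.3, 269.3, 116.4]
orientation: [-0.127, 3.137, 0.002]
ft_force: [6.8, 0.5, -3.2]
width: 21.8
grasp_force: 30.0
```

arm_command:
  rows: [0,0,0,0.006,0,0,-1,0,0,0,0.012,0,0,-1]

```text
t: 17.7
ee_pos: [378.1, 269.6, 116.5]
orientation: [-0.127, 3.135, 0.003]
ft_force: [10.5, 1.0, -5.4]
width: 22.1
grasp_force: 30.0
```

arm_command:
  rows: [0,0,0,0.004,0,0,-1,0,0,0,0.004,0,0,-1,0,0,0,0.004,0,0,-1,0,0,0,0.004,0,0,-1,0,0,0,0.004,0,0,-1]

```text
t: 18.2
ee_pos: [378.0, 269.6, 116.5]
orientation: [-0.127, 3.135, 0.003]
ft_force: [10.9, 1.1, -5.5]
width: 22.2
grasp_force: 30.0
```

arm_command:
  rows: [0,0,0,-0.01,0,0,-1,0,0,0,-0.02,0,0,-1,0,0,0,-0.03,0,0,-1,0,0,0,-0.04,0,0,-1]

```text
t: 18.6
ee_pos: [378.5, 268.6, 115.9]
orientation: [0.127, -3.137, 0.001]
ft_force: [0.9, -0.6, -0.9]
width: 21.7
grasp_force: 30.0
```

arm_command:
  rows: [0,0,0,-0.01,0,0,-1,0,0,0,-0.02,0,0,-1]

```text
t: 18.8
ee_pos: [380.0, 268.6, 115.8]
orientation: [0.127, -3.137, 0.001]
ft_force: [-0.8, -0.0, -1.5]
width: 22.0
grasp_force: 30.0
```

arm_command:
  rows: [0,0,0,-0.008,0,0,-1,0,0,0,-0.016,0,0,-1,0,0,0,-0.016,0,0,-1]

```text
t: 19.1
ee_pos: [382.0, 269.1, 116.0]
orientation: [0.127, -3.139, 0.0]
ft_force: [0.3, -0.4, -0.8]
width: 22.1
grasp_force: 30.0
```

arm_command:
  rows: [0,0,0,0,0,-0.02,-1,0,0,0,0,0,-0.04,-1]

```text
t: 19.3
ee_pos: [382.1, 269.1, 119.4]
orientation: [0.127, -3.139, 0.0]
ft_force: [1.3, -0.5, -1.9]
width: 21.8
grasp_force: 30.0
```

arm_command:
  rows: [0,0,0,0,0,-0.02,-1,0,0,0,0,0,-0.04,-1]

```text
t: 19.5
ee_pos: [382.2, 269.2, 122.7]
orientation: [-0.127, 3.139, 0.0]
ft_force: [0.2, -0.4, -1.4]
width: 21.6
grasp_force: 30.0
```

Free, with no load; lifting clear.

arm_command:
  rows: [0,0,0,0,0,-0.05,-1,0,0,0,0,0,-0.1,-1,0,0,0,0,0,-0.15,-1,0,0,0,0,0,-0.2,-1]

```text
t: 19.9
ee_pos: [382.2, 269.2, 138.9]
orientation: [-0.127, 3.139, 0.0]
ft_force: [0.1, 0.4, -1.2]
width: 21.7
grasp_force: 30.0
```

arm_command:
  rows: [0,0,0,0,0,-0.2,-1,0,0,0,0,0,-0.4,-1,0,0,0,0,0,-0.4,-1]

```text
t: 20.2
ee_pos: [383.2, 269.9, 172.3]
orientation: [-0.127, 3.136, 0.003]
ft_force: [0.7, 0.5, -1.0]
width: 22.0
grasp_force: 30.0
```

```bash
python3 - <<'E'
from h import *
n="side"; c=cam(n); im,d=ctrl.get_image(n); np.savez(n+"6.npz",im=im,d=d,K=c[0],k1=c[1],C=c[2])
plan([524.3,-180.7,165],192.2)
ot=np.radians(4.6); 
for t in (66,70,74):
    W=np.linalg.inv(c[2]); p=W@[563-t*np.cos(ot),280.2-t*np.sin(ot),92,1]; s=p[:2]/p[2]; print(t,c[0][:2,:2]@(s*(1+c[1]*s@s))+c[0][:2,2])
cv2.imwrite("pics/side6.png",cv2.resize(im[150:290,150:340],None,fx=4,fy=4,interpolation=cv2.INTER_CUBIC)[...,::-1])
E
```

```text
ee [382.7 269.6 171.3] yaw -175.38 shift [-1.31  -5.753  0.074] turn -0.0421 F [ 0.6  0.5 -2.1]
66 [243.64407393 230.13742977]
70 [244.16911264 230.82968638]
74 [244.69701797 231.52569764]
```

View pics/side6.png

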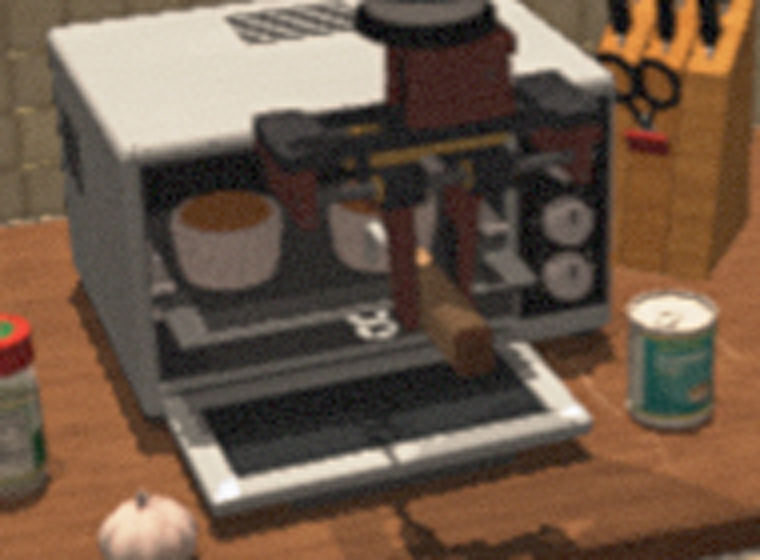

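The tray is out about 70 mm (eye at crop (378,323), matching the prediction). It is level, with both ramekins upright at (225,240) and (380,230). The hook goes back to the board now.

arm_command:
  rows: [0,0,0,0,-0.5,0,-1,0,0,0,0,-1,0,-1]

```text
t: 20.45
ee_pos: [388.2, 189.0, 169.8]
orientation: [0.131, -3.138, 0.0]
ft_force: [0.2, -0.6, -1.3]
width: 21.5
grasp_force: 30.0
```

arm_command:
  rows: [0,0,0,0,-0.5,0,-1,0,0,0,0,-1,0,-1]

```text
t: 20.65
ee_pos: [394.4, 108.3, 169.8]
orientation: [0.128, -3.138, 0.0]
ft_force: [0.1, -0.9, -1.0]
width: 21.9
grasp_force: 30.0
```

arm_command:
  rows: [0,0,0,0,-0.5,0,-1,0,0,0,0,-1,0,-1]

```text
t: 20.85
ee_pos: [400.9, 28.4, 169.9]
orientation: [0.127, -3.138, -0.0]
ft_force: [0.8, 0.2, -1.1]
width: 22.0
grasp_force: 30.0
```

arm_command:
  rows: [0,0,0,0,-0.5,0,-1,0,0,0,0,-1,0,-1]

```text
t: 21.05
ee_pos: [407.3, -51.3, 169.8]
orientation: [0.127, -3.138, -0.0]
ft_force: [0.0, -0.2, -1.0]
width: 21.9
grasp_force: 30.0
```

arm_command:
  rows: [0,0,0,0,-0.5,0,-1,0,0,0,0,-1,0,-1]

```text
t: 21.25
ee_pos: [413.8, -131.1, 169.8]
orientation: [0.126, -3.138, -0.001]
ft_force: [0.9, 0.3, -2.1]
width: 22.2
grasp_force: 30.0
```

arm_command:
  rows: [0,0,0,-0.5,-0.375,0,-1,0,0,0,-1,-0.75,0,-1,0,0,0,-1,-0.75,0,-1]

```text
t: 21.55
ee_pos: [504.0, -186.4, 170.2]
orientation: [-0.123, 3.134, -0.004]
ft_force: [-0.4, -0.4, -2.1]
width: 22.1
grasp_force: 30.0
```

arm_command:
  rows: [0,0,-0.042,-0.31,0,0,-1,0,0,-0.042,-0.31,0,0,-1,0,0,-0.042,-0.31,0,0,-1]

```text
t: 21.85
ee_pos: [522.6, -180.2, 169.5]
orientation: [0.331, -3.122, -0.001]
ft_force: [-0.4, -0.2, -1.8]
width: 21.7
grasp_force: 30.0
```

```bash
python3 - <<'E'
from h import *
plan([522,-180.7,44.5],192.2)
E
```

```text
ee [ 522.6 -180.2  169.5] yaw -167.91 shift [ 0.005 -0.006  1.562] turn -0.0006 F [-0.4 -0.2 -1.8]
```

arm_command:
  rows: [0,0,0,-0.043,0,0.4,-1,0,0,0,-0.043,0,0.8,-1,0,0,0,-0.043,0,1,-1]

```text
t: 22.15
ee_pos: [524.2, -179.1, 88.1]
orientation: [0.33, -3.12, -0.003]
ft_force: [-0.6, -0.2, -1.1]
width: 21.8
grasp_force: 30.0
```

arm_command:
  rows: [0,0,0,0,0,0.2,-1,0,0,0,0,0,0.35,-1,0,0,0,0,0,0.48,-1,0,0,0,0,0,0.52,-1,0,0,0,0,0,0.54,-1]

```text
t: 22.65
ee_pos: [526.9, -180.1, 47.2]
orientation: [0.333, -3.124, -0.0]
ft_force: [-0.8, 0.7, -1.5]
width: 21.8
grasp_force: 30.0
```

arm_command:
  rows: [0,0,0,0,0,0.008,-1,0,0,0,0,0,0.016,-1,0,0,0,0,0,0.016,-1]

```text
t: 22.95
ee_pos: [527.3, -180.2, 46.4]
orientation: [-0.333, 3.123, -0.001]
ft_force: [-0.1, -0.2, -1.1]
width: 21.6
grasp_force: 30.0
```

arm_command:
  rows: [0,0,0,0,0,0.008,-1,0,0,0,0,0,0.016,-1,0,0,0,0,0,0.016,-1]

```text
t: 23.25
ee_pos: [527.0, -180.1, 44.7]
orientation: [0.333, -3.124, -0.0]
ft_force: [0.8, 0.5, -1.8]
width: 21.5
grasp_force: 30.0
```

arm_command:
  rows: [0,0,0,0,0,0.008,-1,0,0,0,0,0,0.01,-1]

```text
t: 23.45
ee_pos: [527.1, -180.2, 44.0]
orientation: [-0.333, 3.124, -0.0]
ft_force: [-0.8, 0.5, 3.0]
width: 21.8
grasp_force: 30.0
```

arm_command:
  rows: [0,0,0,0,0,0,0,0,0,0,0,0,0,0,0,0,0,0,0,0,0.4,0,0,0,0,0,0,0.4,0,0,0,0,0,0,0.4]

```text
t: 23.95
ee_pos: [527.1, -180.1, 43.9]
orientation: [-0.333, 3.124, -0.0]
ft_force: [-0.7, 1.4, -0.5]
width: 58.1
grasp_force: 0.0
```

arm_command:
  rows: [0,0,0,0,0,-0.1,0.4,0,0,0,0,0,-0.3,0.4,0,0,0,0,0,-0.6,0.4,0,0,0,0,0,-1,0.4]

```text
t: 24.35
ee_pos: [526.2, -179.8, 124.2]
orientation: [0.333, -3.122, -0.002]
ft_force: [0.2, 0.1, -0.0]
width: 61.5
grasp_force: 0.0
```

arm_command:
  rows: [0,0,0,0,0,-0.5,0.4,0,0,0,0,0,-1,0.4,0,0,0,0,0,-1,0.4,0,0,0,0,0,-1,0.4]

```text
t: 24.75
ee_pos: [527.5, -180.3, 205.3]
orientation: [-0.333, 3.121, -0.002]
ft_force: [0.0, -0.2, -0.9]
width: 61.7
grasp_force: 0.0
```

```bash
python3 - <<'E'
from h import *
n="wrist"; c=cam(n); im,d=ctrl.get_image(n); P=cloud(c,d)
m=(d>0)&(P[...,2]>40)&(P[...,2]<60)&(P[...,0]>430)&(P[...,0]<600)&(abs(P[...,1]+180)<40)
q=np.ascontiguousarray(P[m][:,:2].astype(np.float32)); print(len(q),cv2.minAreaRect(q),np.percentile(P[m][:,2],[5,50,95]))
n="side"; c=cam(n); im2,d=ctrl.get_image(n); o=im2.astype(int).sum(-1)//3; print("eye rows"); print(o[226:236,238:252])
P=cloud(c,d)
for nm,u,v in [("r1 crust",206,203),("r2 crust",242,200)]: print(nm,im2[v,u],np.round(P[v,u]))
a=np.load("side6.npz")["im"].astype(int); print("oven diff",np.abs(a[225:240,190:250]-im2[225:240,190:250]).mean())
print(ctrl.get_obs()["qvel"].round(3),ctrl.get_obs()["t"])
E
```

```text
2676 ((528.7236328125, -178.7574005126953), (143.2750701904297, 21.90452003479004), 11.78279972076416) [44.17568088 49.09720958 50.66683544]
eye rows
[[ 74  86  88  93  87  89  83  91  91  93  92  87  75  65]
 [ 87  84  90  90  92  89 103 116  97  63  57  56  50  41]
 [121  99  71  59  54  74 141 178 135  67  32  32  36  30]
 [163 144 107  84  90 115 157 178 141  86  47  30  31  43]
 [137 158 162 157 162 172 177 172 162 140 104  59  38  35]
 [ 79 126 159 147 121 107 105 104 131 168 158  91  42  28]
 [ 61 129 179 170 117  91  94  98 123 162 157  94  38  34]
 [ 49  98 152 175 172 159 163 165 159 145 109  67  49  46]
 [ 33  49  79 112 124 128 127 124 113  92  73  58  63  71]
 [ 38  40  41  53  62  73  80  70  69  77  71  75  81  75]]
r1 crust [78 43 19] [623. 344. 122.]
r2 crust [82 50 21] [611. 249. 121.]
oven diff 6.578518518518519
[ 0.001  0.018  0.005 -0.    -0.001 -0.001] 24.85
```

arm_command:
  rows: [0,0,0,0,0,0,0.4,0,0,0,0,0,0,0.4,0,0,0,0,0,0,0.4,0,0,0,0,0,0,0.4,0,0,0,0,0,0,0.4]

```text
t: 25.35
ee_pos: [527.0, -180.1, 203.6]
orientation: [0.333, -3.123, -0.0]
ft_force: [0.1, 0.6, 0.3]
width: 61.8
grasp_force: 0.0
```

```bash
python3 -c "
from workcell import ctrl
print(ctrl.close_job())"
```

```text
the job is handed in; nothing more can be done
None
```

I handed in the job at 25 s, and the hand-in returned no verdict: the tray is drawn about 70 mm, snug to its stop at about 11 N wrist force, both ramekins are on it, and the hook is back flat on the board.

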